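# Find the heavy end and weigh down the glue press

### The job

One end of the capped steel weight bar hides a lead slug. Lift the bar clear of the bench by its swivel handle and let it hang to see which end drops, then put it flat on the bench again and let go. Take it anew by its body, lift it level and lower it into the rocking tray of the glue press (handle up, set down before you let go) with the heavy end towards the rubber pad, so that the tray rocks and the pad stays pressed on the glued wood; leave the screwdriver, the wooden offcut and the wrench lying where they are.

Things in the scene. Friction and masses are not known exactly. Their poses are not given: they have to be found in the camera images.
- bar_center (a point): Centre of the weight bar: a loose steel box tube 160 mm long (its x), 36 wide (y), 32 high (z up), a black cap on each end, both ends alike; starts flat on the bench, handle up. A 0.3 kg slug sits in one end, which (+x or -x) changes from start to start: balance point 25 to 33 mm from the middle. To carry it level grip across its width, 25 to 50 mm from the middle on the heavy side.
- handle_center (a point): Centre of the bar's swivel handle: a dark steel crossbar 48 mm long (along y, across the bar), 16 wide, 14 high, over the bar's middle, 47 to 61 mm above the bar's underside. It turns on a pin along y, 14 mm below its centre, 34 degrees either way; a faint spring keeps it upright. Held by the crossbar's two ends, wider than the bar, the bar hangs and its heavy end drops up to 34 degrees.
- tray_mid (a point): Middle of the tray floor's top, 78 mm above the bench; x along the tray towards the pad, y across, z up, tilting with it. The floor is 36 mm wide; end stops 174 mm apart, 14 high; side lips 46 mm apart at the floor, leaning out, 16 high, only 61 to 87 mm from the middle. Between them both sides are open for fingers. The press is fixed; only a narrow post and an 18 mm plinth lie below.
- pad_foot (a point): Underside of the round rubber pad (28 mm across) on the tray's +x end, 118 mm from the middle; 16 mm above the glued wood while the tray is level.
- rocker (a joint): Tilt of the tray about its cross pin under the middle (8 mm below the tray floor), rad: 0 = level, pad up (a light spring holds it there, some 0.04 to 0.05 N m); 0.14 = pad down on the wood. The bar tips it only if its heavy end lies towards the pad.
- screwdriver: Bystander: screwdriver, 190 mm, lying beside the bar; origin at its underside.
- offcut: Bystander: wooden offcut, 100 x 38 x 20 mm, lying on the other side of the bar; origin at its underside.
- wrench: Bystander: flat wrench, 170 mm, lying about 120 mm from the press's long side; origin at its underside.
- bar: The weight bar as a body, about 0.5 kg: origin at the centre of its underside, axes as for its centre. The slug keeps its end as long as the bar is not tipped steeply (about 90 degrees) or turned over.
Not all that is in view belongs to the job. What is shaped like the bar but orange or purple is not meant.

How it is judged:
By the outcome, as a careful person would: the job done as asked, in the order asked, and still so for the second after the job is handed in, with the robot touching nothing.
It also fails if it takes over 61 s, if anything falls off the work surface, if the arm or the gripper's body presses on something with over 40 N, if the wrist force passes 120 N, or if a joint passes its speed limit or range.

### The arm

A 7-joint arm with a two-finger parallel gripper is mounted at the origin on the work surface. World frame = base frame: x ahead of the robot, y to its left, z up, the work surface at z = 0. Lengths are in m, angles in rad, forces in N, time in s.
With the tool pointing down it reaches from about 0.425 to 0.875 m from the base axis. Payload 4.7 kg.
Tool frame: the origin (TCP) lies at the very end of the fingers, on their centre line; the grasp point (between the pads) lies 19 mm behind it; z points along the fingers, y is the line along which they close (so a half turn about z gives the same grasp; the last joint's range is limited). The gripper opens to 87 mm and grips with 3 to 60 N. Pads are 19 mm wide; open, the fingers measure 117 mm over their backs; the gripper's body (75 mm by 190 mm) begins 51 mm behind the grasp point.
Start: joints at [-1.163, 0.321, -0.07, 1.45, 0.023, 1.371, -0.057], TCP at [0.249, 0.6, 0.223] pointing down, gripper open.
Joint ranges: [-2.86, 2.86], [-0.3, 2.09], [-1.38, 1.24], [0.06, 2.45], [-1.56, 4.7], [0.09, 2.05], [-2.69, 2.69]. Speed limits (rad/s): [2.57, 2.57, 3.14, 3.14, 3.14, 3.14, 3.14].

### API

Orientations are given as a unit quaternion [x, y, z, w].
In Python, from plant import arm gives the robot as it stands.
- The arm moves only by the tool jog_arm, never from a script. Its argument "deltas" is a list of rows, each a list of 7 numbers: the gripper command: -1 is shut, 1 is fully open, values between are in proportion, then the shift along the world's x, y, z as a fraction of full scale, then the turn, a rotation vector about the world's x, y, z as a fraction of full scale. A call has 1 to 20 rows; each row shifts and turns the commanded pose from where the row before left it; what a row does not reach is not made up. Full scale, the value 1, is 4 cm for a shift and 0.12 rad for a turn. A row lasts 1/12 s, in which the tool goes at most 41.7 mm and 7.16 degrees, less where a joint would pass 70% of its speed; a pose out of reach is approached as far as the arm can. A call with a number of a shift or a turn outside -1 to 1 is refused whole. A call with a gripper value outside its range is refused whole. The fingers move at their own pace and stop on an object; "newtons" is the grip in N (left out, the last holds). Time passes only in rows, so rows that do not move let the fingers close. It gives the time, the measured TCP pose, the force, the opening and the grip force at its end, in the units of the state.
- arm.sense(): the state, without advancing time (a new reading comes with each control period).
- arm.get_image(name): name is "side" or "top" or "wrist"; returns the picture (480x640x3 uint8, red, green, blue); there is no depth.
- arm.camera_model(name): a dict with "intrinsics" (3x3 intrinsics, pixels), "rvec" (rotation vector, rad) and "tvec" (3), from world to camera coordinates, as OpenCV has them; the wrist camera has in their place "T_tool_cam" (4x4, takes a point from camera to tool coordinates, whose origin is the TCP and whose axes are the flange's). Camera axes: x right, y down, z forward; pixel columns grow to the right and rows downward; lengths in m; the calibration is good to about 2 mm. A picture is of the moment at which its call begins: read the wrist's pose just before it. camera_model takes no time and is no camera call.
- arm.sign_off(): hands the job in; it is judged then, once.
The state is a dict: "time": time; "joint_positions": joint angles; "joint_velocities": joint speeds; "joint_torque": joint torques, N m; "tcp_pos": TCP position; "orientation": TCP orientation; "force": force on the tool from outside, world axes, zero at the start; "moment": the same for the moment, N m; "opening": finger opening in m; "finger_force": force on a finger pad.
Only numpy, scipy, OpenCV 4.12 (cv2) and the standard library are available. Lean on these libraries where they do the work, as an engineer would, in place of code of your own. Each camera call takes 0.05 s, during which the arm holds its last target. There are 200 camera calls.

## Working session

There is one attempt and no reset: what is moved stays moved. The work goes in short steps, Python scripts to look and compute and a tool call to move; the robot and the scene stay as the last step left them, time stands still between calls to the robot, and variables do not carry over. Pictures are saved under pics/ and viewed, at most 10 in all, crops included, and the job is handed in when it is done.

Besides the shell and the picture viewer there is one more tool, called after "Request:" as name(argument=value, ...), one argument or row to a line, values as JSON. jog_arm: Moves the arm, as the interface text tells. Its arguments: {"type":"object","properties":{"deltas":{"type":"array"},"newtons":{"type":"number"}},"required":["deltas"]}

```bash
mkdir -p pics; ls; python3 - <<'E'
from plant import arm
import cv2
s=arm.sense(); print(s['time'],s['tcp_pos'],s['orientation'],s['opening'])
for n in ('top','side'):
    im=arm.get_image(n); cv2.imwrite(f'pics/{n}0.png',im[:,:,::-1])
    m=arm.camera_model(n); print(n,m)
print(arm.camera_model('wrist'))
E
```

```text
pics
0.0 [0.24927136 0.59971169 0.22147289] [ 1.95631092e-01  9.80677096e-01 -9.45856752e-04 -1.22884308e-04] 0.08707097949693987
top {'intrinsics': array([[476.54400596,   0.        , 323.45580734],
       [  0.        , 476.54400596, 239.67841095],
       [  0.        ,   0.        ,   1.        ]]), 'rvec': array([ 2.13700976, -2.17302548,  0.1134302 ]), 'tvec': array([0.00196349, 0.53601629, 1.08664864])}
side {'intrinsics': array([[617.85717026,   0.        , 318.90217565],
       [  0.        , 617.85717026, 235.94508854],
       [  0.        ,   0.        ,   1.        ]]), 'rvec': array([ 2.20356589, -0.78237247,  0.33726201]), 'tvec': array([-0.4445468 ,  0.28908654,  1.28221216])}
{'intrinsics': array([[394.45878696,   0.        , 320.46311037],
       [  0.        , 394.45878696, 244.66947297],
       [  0.        ,   0.        ,   1.        ]]), 'T_tool_cam': array([[ 3.94401031e-04, -9.55625967e-01, -2.94582510e-01,
         8.21226387e-02],
       [ 9.99999806e-01,  2.35047621e-04,  5.76352426e-04,
        -1.44840369e-03],
       [-4.81536427e-04, -2.94582681e-01,  9.55625875e-01,
        -1.63058947e-01],
       [ 0.00000000e+00,  0.00000000e+00,  0.00000000e+00,
         1.00000000e+00]])}
```

View pics/top0.png

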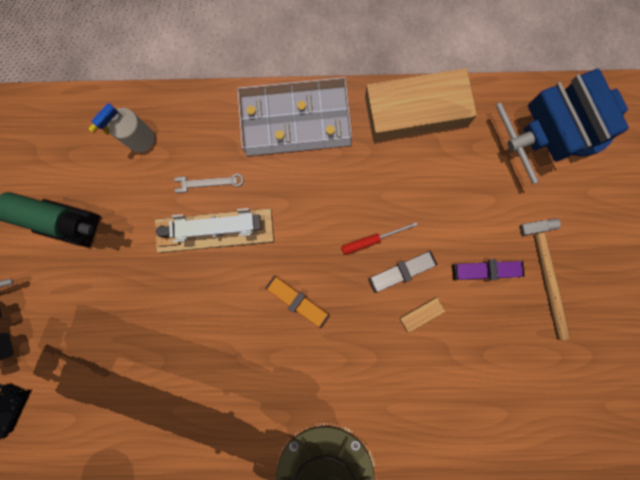

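View pics/side0.png

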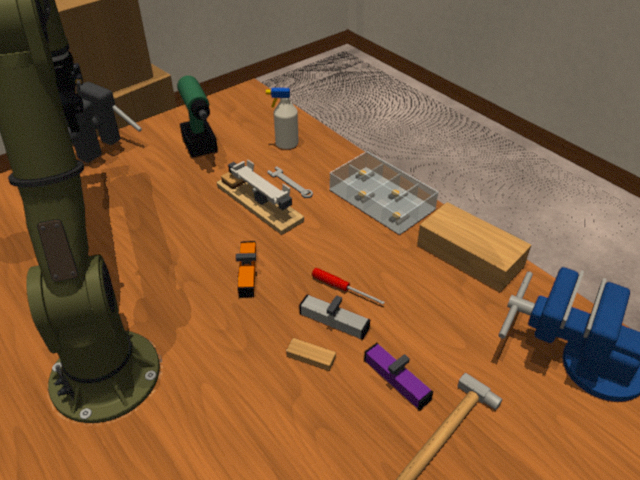

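The top view shows three bar-shaped things: grey at (403,271), orange at (297,302) and purple at (488,270). Only the grey one is bare steel, lying between the screwdriver (378,239) and the offcut (423,315), so it is the one meant. The press is at (213,228) and the wrench at (208,182). I'll confirm the bar and the pad end in one enlarged crop.

```bash
cat > h.py <<'E'
import numpy as np, cv2
from scipy.spatial.transform import Rotation as R
from plant import arm
def cam(name, s=None):
    m=arm.camera_model(name); K=m['intrinsics']
    if name=='wrist':
        T=np.eye(4); T[:3,:3]=R.from_quat(s['orientation']).as_matrix(); T[:3,3]=s['tcp_pos']
        T=T@m['T_tool_cam']; return K,T[:3,:3],T[:3,3]
    Rm=R.from_rotvec(m['rvec']).as_matrix(); return K,Rm.T,-Rm.T@m['tvec']
def ray(c,uv):
    K,Rw,o=c; return o,Rw@np.linalg.inv(K)@[uv[0],uv[1],1.]
def onz(c,uv,z):
    o,d=ray(c,uv); return o+d*(z-o[2])/d[2]
def proj(c,p):
    K,Rw,o=c; q=K@(Rw.T@(np.asarray(p)-o)); return q[:2]/q[2]
def tri(c1,u1,c2,u2):
    o1,d1=ray(c1,u1);o2,d2=ray(c2,u2)
    t=np.linalg.lstsq(np.c_[d1,-d2],o2-o1,rcond=None)[0]
    a,b=o1+t[0]*d1,o2+t[1]*d2; return (a+b)/2,np.linalg.norm(a-b)
E
python3 - <<'E'
from h import *
t=cv2.imread('pics/top0.png');s=cv2.imread('pics/side0.png')
r=lambda im,x,y,w,h:cv2.resize(im[y:y+h,x:x+w],(400,300),interpolation=cv2.INTER_CUBIC)
cv2.imwrite('pics/c1.png',np.vstack([np.hstack([r(t,145,180,140,105),r(s,210,140,120,90)]),np.hstack([r(t,333,210,140,105),r(s,275,250,120,90)])]))
c=cam('top')
for n,uv,z in [('bar',(403,271),.04),('capL',(372,284),.016),('capR',(434,258),.016),('trayL',(172,230),.08),('trayR',(252,222),.08)]: print(n,onz(c,uv,z))
E
```

```text
bar [ 0.45906208 -0.18930184  0.04      ]
capL [ 0.43093788 -0.11922581  0.016     ]
capR [ 0.48968448 -0.26711353  0.016     ]
trayL [0.55824295 0.33419833 0.08      ]
trayR [0.57326358 0.15316934 0.08      ]
```

View pics/c1.png

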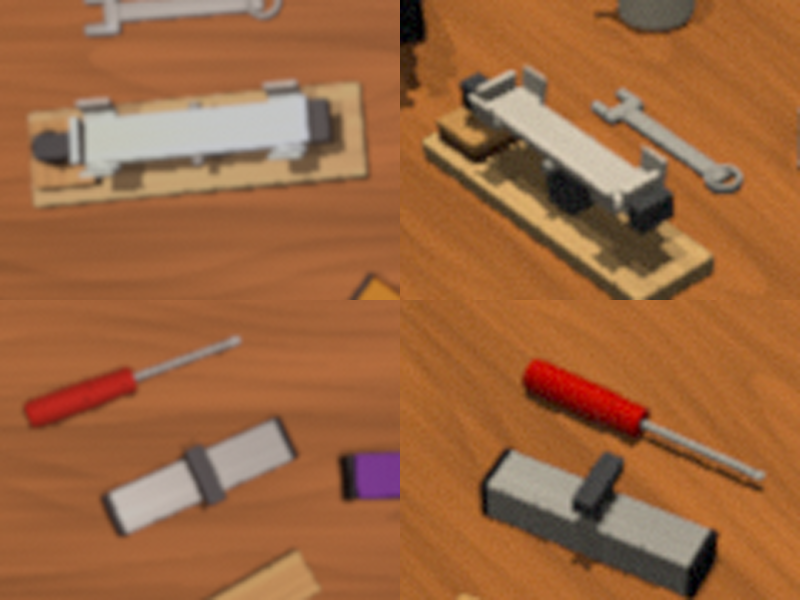

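The crop confirms the bare-steel bar with black caps, lying between the screwdriver and the offcut. The round pad with the glued wood below it is at the press's left end in the top view, which is world +y.

Now I'll move above the bar.

Request:
jog_arm(
  deltas=[
    [1,0.56,-0.69,0,0,0,-0.37],
    [1,0.56,-0.69,0,0,0,-0.37],
    [1,0.56,-0.69,0,0,0,-0.37],
    [1,0.56,-0.69,0,0,0,-0.37],
    [1,0.56,-0.69,0,0,0,-0.37],
    [1,0.56,-0.69,0,0,0,-0.37],
    [1,0.56,-0.69,0,0,0,-0.37],
    [1,0.56,-0.69,0,0,0,-0.37],
    [1,0.56,-0.69,0,0,0,-0.37],
    [1,0.11,-0.97,0,0,0,-0.37],
    [1,0.11,-0.97,0,0,0,-0.37],
    [1,0.11,-0.97,0,0,0,-0.37],
    [1,0.11,-0.97,0,0,0,-0.37],
    [1,0.11,-0.97,0,0,0,-0.37],
    [1,0.11,-0.97,0,0,0,-0.37],
    [1,0.11,-0.97,0,0,0,-0.37],
    [1,0.11,-0.97,0,0,0,-0.37],
    [1,0.11,-0.97,0,0,0,-0.37],
  ],
  newtons=30,
)

```text
time: 1.6
tcp_pos: [0.4902, 0.0007, 0.2224]
orientation: [0.563, 0.827, 0.0, -0.0]
force: [2.5, -1.0, -0.5]
opening: 0.0869
finger_force: 0.0
```

Request:
jog_arm(
  deltas=[
    [1,-0.15,-0.96,0,0,0,0],
    [1,-0.15,-0.96,0,0,0,0],
    [1,-0.15,-0.96,0,0,0,0],
    [1,-0.15,-0.96,0,0,0,0],
    [1,-0.15,-0.96,0,0,0,0],
    [1,0,0,-0.8,0,0,0],
    [1,0,0,-0.8,0,0,0],
    [1,0,0,0,0,0,0],
  ],
)

```text
time: 2.27
tcp_pos: [0.4562, -0.1887, 0.1533]
orientation: [0.563, 0.827, -0.002, -0.005]
force: [-1.2, 0.5, -1.0]
opening: 0.087
finger_force: 0.0
```

```bash
python3 - <<'E'
from h import *
s=arm.sense(); print(s['tcp_pos'],s['joint_positions'])
im=arm.get_image('wrist')[:,:,::-1]; cv2.imwrite('pics/w1.png',im); np.savez('w1.npz',o=s['orientation'],p=s['tcp_pos'])
E
```

```text
[ 0.45623099 -0.18867022  0.15331635] [-0.3296175   0.03490201  0.68642106  1.93429106 -0.02210876  1.19012408
  0.74083249]
```

View pics/w1.png

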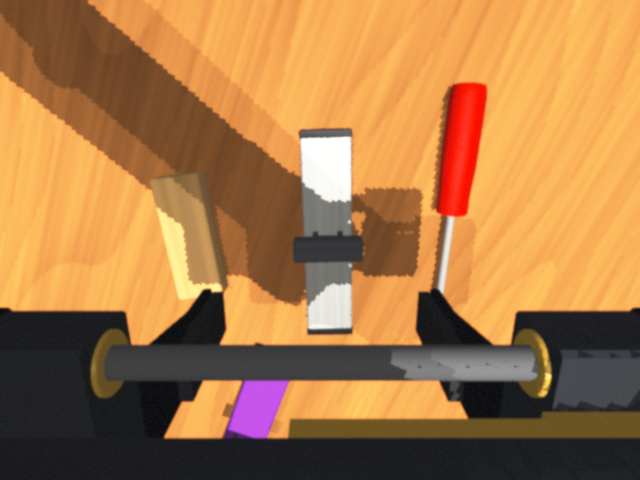

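The wrist view shows the bar upright, with its caps at rows 131 and 331. The handle runs from (294,249) to (362,249), with clear space on both sides for the fingers; the screwdriver and offcut are outside.

```bash
python3 - <<'E'
from h import *
d=np.load('w1.npz'); s={'orientation':d['o'],'tcp_pos':d['p']}; c=cam('wrist',s)
A=onz(c,(294,249),.054);B=onz(c,(362,249),.054);print('handle',A,B,np.linalg.norm(A-B),(A+B)/2)
P=[onz(c,u,.032) for u in [(300,132),(352,130),(308,329),(353,329)]]
a=(P[0]+P[1])/2;b=(P[2]+P[3])/2;print('bar',a,b,np.linalg.norm(a-b),np.linalg.norm(P[0]-P[1]),(a+b)/2,'dir',np.degrees(np.arctan2(*(a-b)[1::-1])))
M=R.from_quat(d['o']).as_matrix();print('toolx',np.degrees(np.arctan2(M[1,0],M[0,0])),'tooly',M[:,1],'z',M[:,2])
E
```

```text
handle [ 0.43781857 -0.19879632  0.054     ] [ 0.48192415 -0.18122923  0.054     ] 0.04747530984260917 [ 0.45987136 -0.19001277  0.054     ]
bar [ 0.42937627 -0.11723573  0.032     ] [ 0.48972051 -0.25834287  0.032     ] 0.1534687344361992 0.03609372603086738 [ 0.45954839 -0.1877893   0.032     ] dir 113.15389639063166
toolx 111.53646602600315 tooly [ 0.9301358   0.36712182 -0.00830404] z [-0.00968048  0.00190814 -0.99995132]
```

Request:
jog_arm(
  deltas=[
    [1,0.09,-0.02,-0.5,0,0,0.22],
    [1,0,0,-0.8,0,0,0],
    [1,0,0,-0.7,0,0,0],
    [1,0,0,-0.5,0,0,0],
    [1,0,0,-0.3,0,0,0],
    [1,0,0,-0.1,0,0,0],
    [1,0,0,0,0,0,0],
    [1,0,0,0,0,0,0],
  ],
  newtons=45,
)

```text
time: 2.98
tcp_pos: [0.4656, -0.1903, 0.044]
orientation: [0.551, 0.835, 0.0, 0.001]
force: [0.6, 0.9, 0.9]
opening: 0.0871
finger_force: 0.0
```

Request:
jog_arm(
  deltas=[
    [-1,0,0,0,0,0,0],
    [-1,0,0,0,0,0,0],
    [-1,0,0,0,0,0,0],
    [-1,0,0,0,0,0,0],
    [-1,0,0,0,0,0,0],
    [-1,0,0,0,0,0,0],
    [-1,0,0,0,0,0,0],
    [-1,0,0,0,0,0,0],
  ],
)

```text
time: 3.65
tcp_pos: [0.4632, -0.1906, 0.0426]
orientation: [0.551, 0.835, -0.001, -0.001]
force: [-3.3, -1.7, 4.2]
opening: 0.0473
finger_force: 45.0
```

The grasp is a bit high on the fingers, so I'll reopen, drop 7 mm and grip again.

Request:
jog_arm(
  deltas=[
    [0.4,0,0,0,0,0,0],
    [0.4,0,0,0,0,0,0],
    [0.4,-0.04,0,-0.1,0,0,0],
    [0.4,0,0,-0.08,0,0,0],
    [0.4,0,0,0,0,0,0],
    [0.4,0,0,0,0,0,0],
    [-1,0,0,0,0,0,0],
    [-1,0,0,0,0,0,0],
    [-1,0,0,0,0,0,0],
    [-1,0,0,0,0,0,0],
    [-1,0,0,0,0,0,0],
    [-1,0,0,0,0,0,0],
  ],
)

```text
time: 4.65
tcp_pos: [0.4622, -0.1904, 0.0354]
orientation: [0.551, 0.835, -0.0, -0.0]
force: [-2.7, -0.6, 2.9]
opening: 0.0476
finger_force: 45.0
```

Request:
jog_arm(
  deltas=[
    [-1,0,0,0.1,0,0,0],
    [-1,0,0,0.3,0,0,0],
    [-1,0,0,0.4,0,0,0],
    [-1,0,0,0.4,0,0,0],
    [-1,0,0,0.4,0,0,0],
    [-1,0,0,0.4,0,0,0],
    [-1,0,0,0.4,0,0,0],
    [-1,0,0,0.1,0,0,0],
    [-1,0,0,0,0,0,0],
    [-1,0,0,0,0,0,0],
    [-1,0,0,0,0,0,0],
    [-1,0,0,0,0,0,0],
    [-1,0,0,0,0,0,0],
    [-1,0,0,0,0,0,0],
  ],
)

```text
time: 5.82
tcp_pos: [0.4622, -0.1901, 0.1348]
orientation: [0.551, 0.835, -0.0, -0.0]
force: [0.0, -0.7, -4.0]
opening: 0.0473
finger_force: 45.0
```

```bash
python3 - <<'E'
from h import *
s=arm.sense(); print(s['time'],s['tcp_pos'],s['opening'],s['force'])
a=arm.get_image('wrist')[:,:,::-1];b=arm.get_image('side')[:,:,::-1]
cv2.imwrite('pics/hang.png',np.hstack([cv2.resize(a[60:400,140:500],(400,378)),cv2.resize(b[170:370,240:440],(378,378),interpolation=cv2.INTER_CUBIC)]))
E
```

```text
5.8167 [ 0.46223769 -0.19008745  0.13477597] 0.047279626272162964 [ 0.03458766 -0.67550176 -4.01165535]
```

View pics/hang.png

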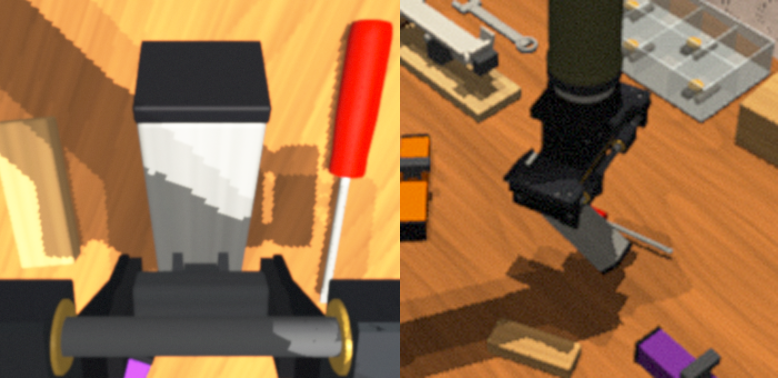

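Hanging: in the wrist picture the light end rises towards the camera (its cap fills (200,80)). In the side view the other end, world +x/−y towards the purple bar, drops. So the heavy end is the +x/−y one. Now I'll set the bar down.

Request:
jog_arm(
  deltas=[
    [-1,0,0,-0.3,0,0,0],
    [-1,0,0,-0.3,0,0,0],
    [-1,0,0,-0.2,0,0,0],
    [-1,0,0,-0.2,0,0,0],
    [-1,0,0,-0.2,0,0,0],
    [-1,0,0,-0.2,0,0,0],
    [-1,0,0,-0.15,0,0,0],
    [-1,0,0,-0.15,0,0,0],
    [-1,0,0,-0.15,0,0,0],
    [-1,0,0,-0.15,0,0,0],
    [-1,0,0,-0.15,0,0,0],
    [-1,0,0,-0.15,0,0,0],
    [-1,0,0,-0.1,0,0,0],
    [-1,0,0,-0.04,0,0,0],
    [-1,0,0,0,0,0,0],
    [-1,0,0,0,0,0,0],
    [-1,0,0,0,0,0,0],
  ],
)

```text
time: 7.33
tcp_pos: [0.4626, -0.1907, 0.0379]
orientation: [0.551, 0.835, -0.0, 0.0]
force: [-0.0, 1.1, -2.8]
opening: 0.0471
finger_force: 45.0
```

```bash
python3 - <<'E'
from h import *
s=arm.sense(); print(s['time'],s['tcp_pos'],s['opening'],s['force'],s['moment'])
E
```

```text
7.3333 [ 0.46260829 -0.19065172  0.03791371] 0.04708453966424969 [-0.02457092  1.09331802 -2.78060188] [ 0.08161462  0.11521577 -0.04766559]
```

Still carrying some weight, so I'll go a touch lower.

Request:
jog_arm(
  deltas=[
    [-1,0,0,-0.04,0,0,0],
    [-1,0,0,-0.03,0,0,0],
    [-1,0,0,0,0,0,0],
    [-1,0,0,0,0,0,0],
    [-1,0,0,0,0,0,0],
  ],
)

```text
time: 7.75
tcp_pos: [0.4626, -0.1901, 0.035]
orientation: [0.551, 0.835, 0.0, -0.0]
force: [-0.8, 2.8, -1.6]
opening: 0.0472
finger_force: 45.0
```

Request:
jog_arm(
  deltas=[
    [-1,0,0,-0.03,0,0,0],
    [-1,0,0,0,0,0,0],
    [-1,0,0,0,0,0,0],
    [0,0,0,0,0,0,0],
    [0.5,0,0,0,0,0,0],
    [1,0,0,0,0,0,0],
    [1,0,0,0,0,0,0],
    [1,0,0,0,0,0,0],
    [1,0,0,0.3,0,0,0],
    [1,0,0,0.8,0,0,0],
    [1,0,0,0.9,0,0,0],
    [1,0,0,0.9,0,0,0],
    [1,0,0,0.2,0,0,0],
    [1,0,0,0,0,0,0],
    [1,0,0,0,0,0,0],
  ],
)

```text
time: 9.0
tcp_pos: [0.4629, -0.1902, 0.1583]
orientation: [0.551, 0.835, 0.001, 0.001]
force: [-0.2, -0.6, -0.7]
opening: 0.0866
finger_force: 0.0
```

```bash
python3 - <<'E'
from h import *
s=arm.sense(); print(s['time'],s['tcp_pos'],s['opening'],s['force'],s['joint_positions'])
im=arm.get_image('wrist')[:,:,::-1]; cv2.imwrite('pics/w2.png',im); np.savez('w2.npz',o=s['orientation'],p=s['tcp_pos'])
E
```

```text
9.0 [ 0.46288439 -0.19017378  0.1583098 ] 0.08656507959685006 [-0.20531578 -0.59410541 -0.74242015] [-0.34353397  0.03654269  0.7016943   1.92282401 -0.02634588  1.18948813
  0.77180009]
```

View pics/w2.png

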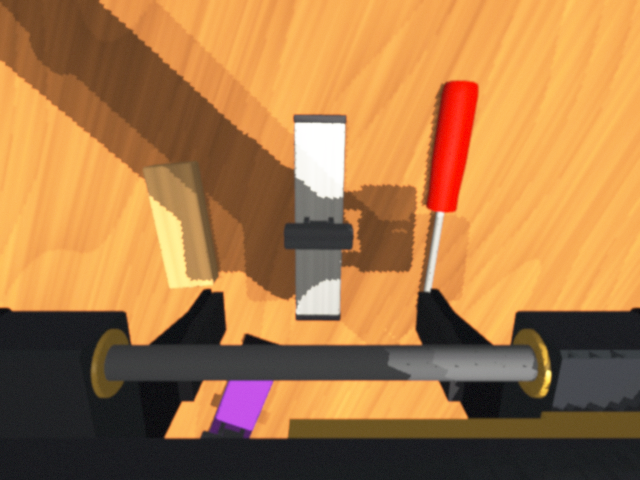

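The bar is flat again and upright, with its caps at rows 116 and 318 and the handle at (318,236). The neighbours are untouched.

```bash
python3 - <<'E'
from h import *
d=np.load('w2.npz'); s={'orientation':d['o'],'tcp_pos':d['p']}; c=cam('wrist',s)
A=onz(c,(285,236),.054);B=onz(c,(352,236),.054);print('handle',np.linalg.norm(A-B),(A+B)/2)
P=[onz(c,u,.032) for u in [(294,117),(346,117),(297,316),(340,316)]]
a=(P[0]+P[1])/2;b=(P[2]+P[3])/2;v=(a-b)/np.linalg.norm(a-b);print('bar',a,b,np.linalg.norm(a-b),np.linalg.norm(P[0]-P[1]),(a+b)/2,'dir',np.degrees(np.arctan2(v[1],v[0])))
M=R.from_quat(d['o']).as_matrix();print('toolx',np.degrees(np.arctan2(M[1,0],M[0,0])))
h=(A+B)/2; print('target 36mm heavy', h-.036*v, d['p'])
# press, top view masks
t=cv2.imread('pics/top0.png');ct=cam('top'); cs=cam('side')
# crop top: scale 400/140; tray tips from crop
f=lambda x,y:(145+x*.35,180+y*.35)
for n,uv,z in [('pad',f(48,147),.08),('padEndTop',f(83,120),.078),('padEndBot',f(83,160),.078),('farTop',f(305,95),.078),('farBot',f(308,140),.078)]: print(n,uv,onz(ct,uv,z))
E
```

```text
handle 0.047200270705370445 [ 0.45844398 -0.18676033  0.054     ]
bar [ 0.42792637 -0.11272757  0.032     ] [ 0.48735401 -0.25474051  0.032     ] 0.15394582926638303 0.03629204366469586 [ 0.45764019 -0.18373404  0.032     ] dir 112.7076707719464
toolx 113.15884815377039
target 36mm heavy [ 0.47234104 -0.21996984  0.054     ] [ 0.46288439 -0.19017378  0.1583098 ]
pad (161.8, 231.45) [0.55534662 0.35726288 0.08      ]
padEndTop (174.05, 222.0) [0.57676817 0.33058926 0.078     ]
padEndBot (174.05, 236.0) [0.54475759 0.32991982 0.078     ]
farTop (251.75, 213.25) [0.59366033 0.15409598 0.078     ]
farBot (252.8, 229.0) [0.55755607 0.15165798 0.078     ]
```

Request:
jog_arm(
  deltas=[
    [0.5,0.1,-0.24,0,0,0,-0.972],
    [0.5,0.1,-0.24,0,0,0,-0.972],
    [0.5,0.09,-0.24,0,0,0,-0.972],
    [0.5,0,0,0,0,0,-0.972],
    [0.5,0,0,0,0,0,-0.972],
    [0.5,0,0,0,0,0,-0.972],
    [0.5,0,0,0,0,0,-0.972],
    [0.5,0,0,0,0,0,-0.972],
    [0.5,0,0,0,0,0,-0.972],
    [0.5,0,0,0,0,0,-0.972],
    [0.5,0,0,0,0,0,-0.972],
    [0.5,0,0,0,0,0,-0.972],
    [0.5,0,0,0,0,0,-0.972],
    [0.5,0,0,0,0,0,-0.972],
  ],
)

```text
time: 10.22
tcp_pos: [0.4728, -0.2186, 0.1557]
orientation: [0.986, 0.167, -0.002, -0.0]
force: [0.5, 0.9, -0.7]
opening: 0.065
finger_force: 0.0
```

Request:
jog_arm(
  deltas=[
    [0.5,0,0,0,0,0,-0.972],
    [0.5,0,0,0,0,0,-0.972],
    [0.5,0,0,0,0,0,-0.972],
    [0.5,0,0,0,0,0,-0.972],
    [0.5,0,0,0,0,0,-0.972],
    [0.5,0,0,0,0,0,-0.972],
    [0.5,0,0,0,0,0,-0.972],
    [0.5,0,0,0,0,0,-0.972],
    [0.5,0,0,0,0,0,-0.972],
    [0.5,0,0,0,0,0,-0.972],
    [0.5,0,0,0,0,0,-0.972],
    [0.5,0,0,0,0,0,-0.972],
    [0.5,0,0,0,0,0,-0.972],
    [0.5,0,0,0,0,0,0],
    [0.5,0,0,0,0,0,0],
    [0.5,0,0,0,0,0,0],
  ],
)

```text
time: 11.55
tcp_pos: [0.4736, -0.2187, 0.1569]
orientation: [0.833, -0.553, -0.001, 0.001]
force: [0.6, -1.5, 1.5]
opening: 0.0652
finger_force: 0.0
```

```bash
python3 - <<'E'
from h import *
s=arm.sense(); print(s['time'],s['tcp_pos'],s['opening'],s['joint_positions'])
M=R.from_quat(s['orientation']).as_matrix();print('toolx',np.degrees(np.arctan2(M[1,0],M[0,0])),M[:,2])
im=arm.get_image('wrist')[:,:,::-1]; cv2.imwrite('pics/w3.png',im); np.savez('w3.npz',o=s['orientation'],p=s['tcp_pos'])
E
```

```text
11.55 [ 0.47364929 -0.21874211  0.15690628] 0.06524229734092152 [-0.5202943   0.12437842  0.97245412  1.88019806 -0.10952108  1.19478069
 -2.25319705]
toolx -67.12036562179449 [-1.83202241e-03 -5.48077551e-05 -9.99998320e-01]
```

View pics/w3.png

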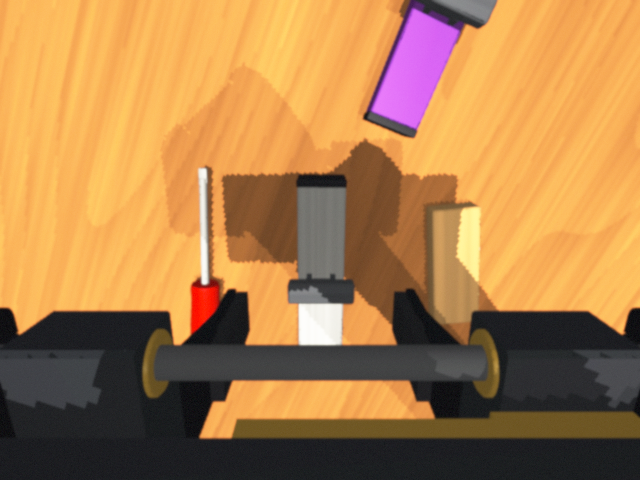

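The wrist view now looks from the heavy side: its cap is at (322,181), the handle at (321,292), and the purple bar is well away.

```bash
python3 - <<'E'
from h import *
d=np.load('w3.npz'); s={'orientation':d['o'],'tcp_pos':d['p']}; c=cam('wrist',s)
M=R.from_quat(d['o']).as_matrix()
for n,uv,z in [('h',(320.5,292),.054),('capL',(297,178),.032),('capR',(347,178),.032),('e',(322,178),.032),('lowL',(299,340),.032),('lowR',(342,340),.032)]:
    p=onz(c,uv,z); print(n,p,(M.T@(p-d['p']))*1e3)
E
```

```text
h [ 0.4576218  -0.18542523  0.054     ] [-36.85894732   1.63708548 102.93364334]
capL [ 0.50451754 -0.25269493  0.032     ] [ 43.36566285 -15.4523344  124.85137924]
capR [ 0.47106474 -0.26681686  0.032     ] [ 43.37019844  20.8590269  124.91343951]
e [ 0.48779326 -0.259755    0.032     ] [ 43.36793036   2.70104877 124.88240545]
lowL [ 0.4533242  -0.12971685  0.032     ] [-89.84071216 -16.10029494 124.93842643]
lowR [ 0.42056832 -0.14350876  0.032     ] [-89.86927468  19.44067135 124.99919185]
```

Request:
jog_arm(
  deltas=[
    [0.5,-0.04,-0.02,-0.5,0,0,-0.06],
    [0.5,0,0,-0.8,0,0,0],
    [0.5,0,0,-0.8,0,0,0],
    [0.5,0,0,-0.7,0,0,0],
    [0.5,0,0,-0.5,0,0,0],
    [0.5,0,0,-0.3,0,0,0],
    [0.5,0,0,-0.1,0,0,0],
    [0.5,0,0,0,0,0,0],
    [0.5,0,0,0,0,0,0],
    [0.5,0,0,0,0,0,0],
  ],
  newtons=40,
)

```text
time: 12.43
tcp_pos: [0.4739, -0.2202, 0.0112]
orientation: [0.831, -0.557, 0.001, -0.001]
force: [0.3, -0.5, 0.1]
opening: 0.0654
finger_force: 0.0
```

Request:
jog_arm(
  deltas=[
    [0.5,0,0,-0.1,0,0,0],
    [0.5,0,0,0,0,0,0],
    [-1,0,0,0,0,0,0],
    [-1,0,0,0,0,0,0],
    [-1,0,0,0,0,0,0],
    [-1,0,0,0,0,0,0],
    [-1,0,0,0,0,0,0],
    [-1,0,0,0,0,0,0],
    [-1,0,0,0,0,0,0],
    [-1,0,0,0,0,0,0],
  ],
  newtons=40,
)

```text
time: 13.27
tcp_pos: [0.4729, -0.2197, 0.0058]
orientation: [0.831, -0.557, 0.0, -0.0]
force: [1.2, 0.7, 0.6]
opening: 0.0357
finger_force: 40.0
```

Request:
jog_arm(
  deltas=[
    [-1,0,0,0.1,0,0,0],
    [-1,0,0,0.3,0,0,0],
    [-1,0,0,0.6,0,0,0],
    [-1,0,0,0.7,0,0,0],
    [-1,0,0,0.8,0,0,0],
    [-1,0,0,0.8,0,0,0],
    [-1,0,0,0.8,0,0,0],
    [-1,0,0,0.6,0,0,0],
    [-1,0,0,0.2,0,0,0],
    [-1,0,0,0,0,0,0],
    [-1,0,0,0,0,0,0],
  ],
)

```text
time: 14.18
tcp_pos: [0.4719, -0.2193, 0.2008]
orientation: [0.831, -0.557, -0.001, -0.0]
force: [-0.3, 0.8, -5.9]
opening: 0.0358
finger_force: 40.0
```

```bash
python3 - <<'E'
from h import *
s=arm.sense(); print(s['time'],s['tcp_pos'],s['opening'],s['joint_positions'],s['force'],s['moment'])
M=R.from_quat(s['orientation']).as_matrix();print('toolx',np.degrees(np.arctan2(M[1,0],M[0,0])),M[:,2])
w=arm.get_image('wrist')[:,:,::-1];b=arm.get_image('side')[:,:,::-1]
cv2.imwrite('pics/lift.png',np.hstack([cv2.resize(w[100:400,140:500],(400,333)),cv2.resize(b[130:330,230:430],(333,333),interpolation=cv2.INTER_CUBIC)]))
E
```

```text
14.1833 [ 0.47186687 -0.219333    0.20084489] 0.03579857353176825 [-0.56514109  0.06461642  0.99753112  1.82746496 -0.05704564  1.28102853
 -2.30436663] [-0.29393067  0.76972513 -5.93591179] [ 0.01979438  0.21035221 -0.0033243 ]
toolx -67.68969280341709 [-1.22997489e-03  9.95254028e-04 -9.99998748e-01]
```

View pics/lift.png

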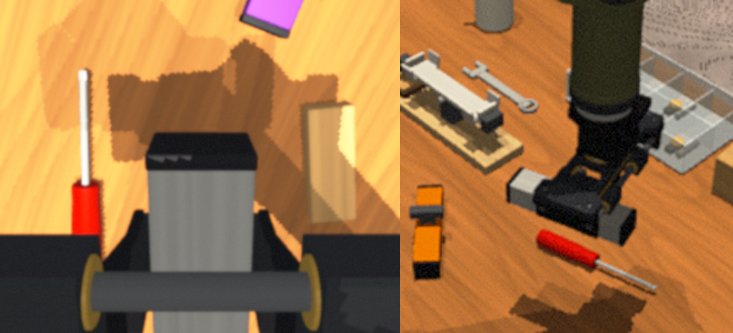

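```bash
python3 - <<'E'
from h import *
m=arm.camera_model('wrist');T=np.linalg.inv(m['T_tool_cam'])
def pt(p):
    q=m['intrinsics']@(T@np.r_[p,1])[:3]; return q[:2]/q[2]
for th in (-3,0,3):
  t=np.radians(th)
  for p in [(.0434,-.018,-.026),(.0434,.018,-.026),(.0434,-.018,.006),(.0434,.018,.006)]:
    x,y,z=p; z0=-.019
    u=pt((x*np.cos(t)-(z-z0)*np.sin(t),y,z0+x*np.sin(t)+(z-z0)*np.cos(t)))
    print(th,((u-[140,100])*400/360).round(0))
# tray from the side view crop (scale 400/120 at 210,140)
cs=cam('side');ct=cam('top')
f=lambda x,y:(145+x*.35,180+y*.35)
g=lambda x,y:(210+(x-400)*.3,140+y*.3)
# tray lip stop far-end: top/side correspondences
for n,a,b in [('far end cornerNear',f(306,140),g(622,203)),('far corner lip',f(300,90),g(655,157)),('pad-end lip',f(93,103),g(535,72))]: print(n,tri(ct,a,cs,b))
E
```

```text
-3 [139. 152.]
-3 [252. 153.]
-3 [150. 125.]
-3 [243. 125.]
0 [140. 149.]
0 [251. 149.]
0 [151. 127.]
0 [242. 127.]
3 [141. 147.]
3 [250. 147.]
3 [152. 129.]
3 [242. 129.]
far end cornerNear (array([0.55728354, 0.15271824, 0.08082589]), np.float64(0.000246375074244489))
far corner lip (array([0.5917025 , 0.1534749 , 0.10787991]), np.float64(0.0014853895161603796))
pad-end lip (array([0.58808419, 0.31544506, 0.09846032]), np.float64(0.003211951580490637))
```

The bar is gripped across its body about 37 mm to the heavy side and is level, so I'll carry it over. The heavy end lies along tool +x, which must end up pointing at the pad, about 95° in the world frame.

Request:
jog_arm(
  deltas=[
    [-1,0.04,0.2,0,0,0,0.4],
    [-1,0.08,0.44,0,0,0,0.85],
    [-1,0.08,0.44,0,0,0,0.85],
    [-1,0.08,0.44,0,0,0,0.85],
    [-1,0.08,0.44,0,0,0,0.85],
    [-1,0.08,0.44,0,0,0,0.85],
    [-1,0.08,0.44,0,0,0,0.85],
    [-1,0.08,0.44,0,0,0,0.85],
    [-1,0.08,0.44,0,0,0,0.85],
    [-1,0.08,0.44,0,0,0,0.85],
    [-1,0.08,0.44,0,0,0,0.85],
    [-1,0.08,0.44,0,0,0,0.85],
    [-1,0.08,0.44,0,0,0,0.85],
    [-1,0.08,0.44,0,0,0,0.85],
  ],
)

```text
time: 15.45
tcp_pos: [0.5146, 0.0176, 0.1995]
orientation: [0.995, 0.098, -0.002, 0.001]
force: [-0.4, -0.9, -5.2]
opening: 0.0358
finger_force: 40.0
```

Request:
jog_arm(
  deltas=[
    [-1,0.08,0.44,0,0,0,0.85],
    [-1,0.08,0.44,0,0,0,0.85],
    [-1,0.08,0.44,0,0,0,0.85],
    [-1,0.08,0.44,0,0,0,0.85],
    [-1,0.08,0.44,0,0,0,0.85],
    [-1,0.08,0.44,0,0,0,0.85],
    [-1,0.08,0.44,0,0,0,0.85],
    [-1,0.08,0.44,0,0,0,0.85],
    [-1,0.08,0.44,0,0,0,0.85],
    [-1,0.08,0.44,0,0,0,0.85],
    [-1,0.08,0.44,0,0,0,0.85],
    [-1,0.08,0.44,0,0,0,0.85],
    [-1,0.08,0.44,0,0,0,0.85],
    [-1,0.08,0.44,0,0,0,0.85],
    [-1,0.04,0.2,0,0,0,0.3],
    [-1,0,0,0,0,0,0],
    [-1,0,0,0,0,0,0],
  ],
)

```text
time: 16.87
tcp_pos: [0.5613, 0.2708, 0.1991]
orientation: [0.676, 0.736, -0.002, -0.0]
force: [1.0, -0.2, -4.9]
opening: 0.0358
finger_force: 40.0
```

```bash
python3 - <<'E'
from h import *
s=arm.sense(); print(s['time'],s['tcp_pos'],s['opening'],s['joint_positions'])
M=R.from_quat(s['orientation']).as_matrix();print('toolx',np.degrees(np.arctan2(M[1,0],M[0,0])),M[:,2])
im=arm.get_image('wrist')[:,:,::-1]; cv2.imwrite('pics/w4.png',im); np.savez('w4.npz',o=s['orientation'],p=s['tcp_pos'])
E
```

```text
16.8667 [0.56125371 0.27081344 0.19913389] 0.035792613526578844 [-0.8833297   0.29518077  0.47977112  1.567251   -0.13748999  1.31781685
 -0.30127873]
toolx 94.86570125411764 [-0.0035371  -0.00333518 -0.99998818]
```

View pics/w4.png

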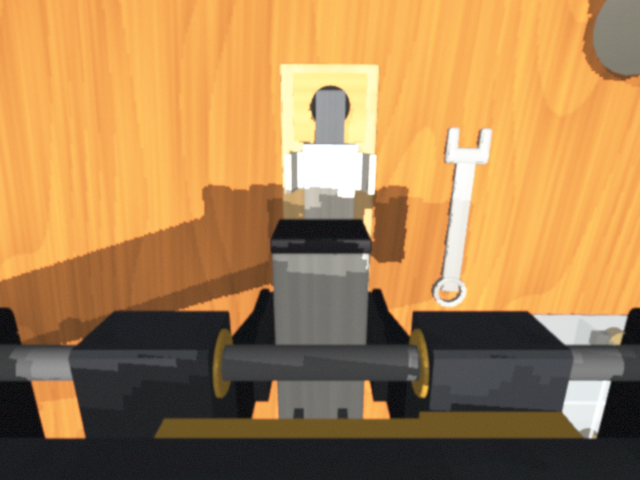

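The view shows the tray below with its pad-end stop near row 145 (cols 300–362). The lips are at cols 290 and 370, the pad disc at (330,106), and the held bar's cap at (322,235).

```bash
python3 - <<'E'
from h import *
d=np.load('w4.npz'); s={'orientation':d['o'],'tcp_pos':d['p']}; c=cam('wrist',s)
M=R.from_quat(d['o']).as_matrix()
for n,uv,z in [('pad',(330,106),.07),('padarm',(330,92),.085),('stopL',(300,145),.092),('stopR',(362,145),.092),('lipLout',(284,192),.094),('lipRout',(376,192),.094),('lipLin',(297,190),.078),('lipRin',(362,190),.078),('lipLend',(289,152),.094),('lipRend',(371,152),.094),('woodL',(281,66),.018),('woodR',(379,66),.018),('capbotL',(280,220),.193),('capbotR',(364,220),.193)]:
    p=onz(c,uv,z); print(n,p.round(4),((M.T@(p-d['p']))*1e3).round(1))
g=cv2.cvtColor(cv2.imread('pics/w4.png'),cv2.COLOR_BGR2GRAY); print(g[80:222:3,331]); print(g[185,275:385:2],g[165,275:385:2])
E
```

```text
pad [0.5582 0.3624 0.07  ] [ 91.9   5.2 128.8]
padarm [0.5572 0.3704 0.085 ] [100.    4.8 113.8]
stopL [0.5403 0.3355 0.092 ] [ 66.5 -15.  107. ]
stopR [0.5813 0.339  0.092 ] [ 66.6  26.2 106.8]
lipLout [0.5317 0.3036 0.094 ] [ 35.4 -26.3 105.1]
lipRout [0.5943 0.309  0.094 ] [ 35.5  36.5 104.9]
lipLin [0.5396 0.303  0.078 ] [ 34.2 -18.4 121.1]
lipRin [0.5864 0.307  0.078 ] [ 34.3  28.6 120.9]
lipLend [0.5334 0.3305 0.094 ] [ 62.1 -22.3 105. ]
lipRend [0.5876 0.3351 0.094 ] [ 62.2  32.1 104.8]
woodL [0.5171 0.3911 0.018 ] [124.1 -33.1 180.9]
woodR [0.5953 0.3977 0.018 ] [124.1  45.4 180.6]
capbotL [0.5388 0.3087 0.193 ] [ 39.7 -19.1   6.1]
capbotR [0.5756 0.3119 0.193 ] [39.7 17.8  5.9]
[239 236 100  88 157 159 160 159 158 160 160 157 161 160 160 160 158 158
 157 158 156 161 255 255 255 255 255 255 255 255 255 255 255 255 255 255
 228 193 185 145 143 141 141 143 139 141 111  21]
[119 128 131 141 233 252 255 255 220 155 155 218 255 255 252 255 255 255
 255 255 255 255 255 255 255 255 255 255 255 255 255 255 255 255 255 255
 255 255 255 255 255 255 255 217 155 151 155 253 255 254 221 198 195 186
 175] [186 193 196 209 242 255 255 254 209 155 154 235 255 255 255 255 255 255
 255 255 255 255 255 255 255 255 255 255 255 255 255 255 255 255 255 255
 255 255 255 255 255 255 255 249 162 154 156 236 255 255 246 201 200 200
 196]
```

Request:
jog_arm(
  deltas=[
    [-1,0.06,0.18,0,0,0,0],
    [-1,0.05,0.18,0,0,0,0],
    [-1,0,0,-0.4,0,0,0],
    [-1,0,0,-0.5,0,0,0],
    [-1,0,0,-0.5,0,0,0],
    [-1,0,0,-0.4,0,0,0],
    [-1,0,0,-0.1,0,0,0],
    [-1,0,0,0,0,0,0],
    [-1,0,0,0,0,0,0],
    [-1,0,0,0,0,0,0],
  ],
)

```text
time: 17.75
tcp_pos: [0.5677, 0.2864, 0.1274]
orientation: [0.676, 0.737, 0.001, 0.0]
force: [0.3, 0.0, -3.4]
opening: 0.036
finger_force: 40.0
```

```bash
python3 - <<'E'
from h import *
s=arm.sense(); print(s['time'],s['tcp_pos'],s['force'])
M=R.from_quat(s['orientation']).as_matrix();print('toolx',np.degrees(np.arctan2(M[1,0],M[0,0])),M[:,2])
im=arm.get_image('wrist')[:,:,::-1]; b=arm.get_image('side')[:,:,::-1]; cv2.imwrite('pics/w5.png',im); np.savez('w5.npz',o=s['orientation'],p=s['tcp_pos'])
cv2.imwrite('pics/v5.png',np.hstack([cv2.resize(im[60:360,200:460],(416,480),interpolation=cv2.INTER_CUBIC),cv2.resize(b[120:240,200:296],(384,480),interpolation=cv2.INTER_CUBIC)]))
E
```

```text
17.75 [0.5677161  0.28639912 0.12741295] [ 0.31843649  0.03149798 -3.43508624]
toolx 94.90204590682113 [ 0.00240401  0.00142095 -0.9999961 ]
```

View pics/v5.png

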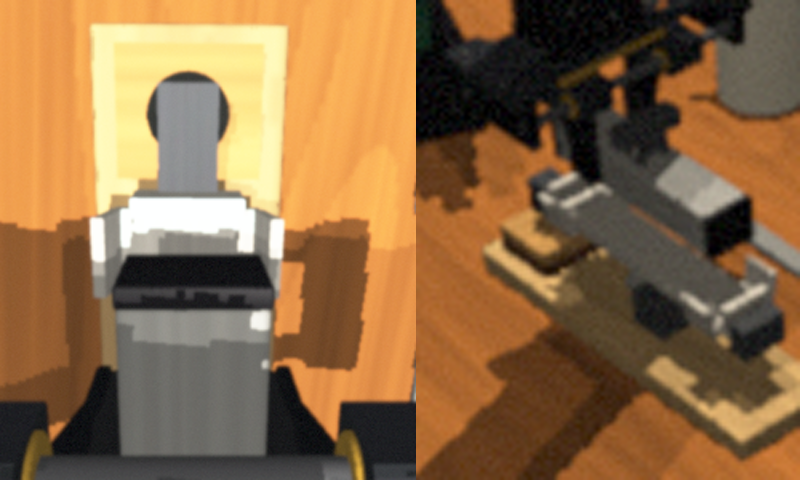

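```bash
python3 - <<'E'
from h import *
d=np.load('w5.npz'); s={'orientation':d['o'],'tcp_pos':d['p']}; c=cam('wrist',s)
M=R.from_quat(d['o']).as_matrix(); zb=d['p'][2]-.006
f=lambda x,y:(200+x*.625,60+y*.625)
for n,uv,z in [('pad',f(188,112),.07),('lipL',f(92,218),.094),('lipR',f(284,218),.094),('stopL',f(134,193),.092),('stopR',f(244,193),.092),('stopInL',f(131,228),.078),('stopInR',f(240,228),.078),('woodL',f(90,24),.018),('woodR',f(286,24),.018),('capL',f(123,256),zb),('capR',f(268,256),zb)]:
    p=onz(c,uv,z); print(n,p.round(4),((M.T@(p-d['p']))*1e3).round(1))
E
```

```text
pad [0.5583 0.3629 0.07  ] [76.9 -3.  57.5]
lipL [0.5311 0.3288 0.094 ] [ 45.3 -33.   33.4]
lipR [0.5911 0.334  0.094 ] [45.4 27.3 33.5]
stopL [0.5436 0.3375 0.092 ] [ 52.9 -19.8  35.4]
stopR [0.578  0.3404 0.092 ] [52.9 14.7 35.5]
stopInL [0.5422 0.3235 0.078 ] [ 39.1 -22.4  49.4]
stopInR [0.5792 0.3266 0.078 ] [39.1 14.8 49.5]
woodL [0.5164 0.3923 0.018 ] [109.8 -42.4 109.4]
woodR [0.5943 0.399  0.018 ] [109.8  35.8 109.6]
capL [0.5439 0.3242 0.1214] [ 39.7 -20.5   6. ]
capR [0.5837 0.3276 0.1214] [39.7 19.4  6.1]
```

Request:
jog_arm(
  deltas=[
    [-1,-0.06,0,-0.1,0,0,0],
    [-1,0,0,-0.3,0,0,0],
    [-1,0,0,-0.3,0,0,0],
    [-1,0,0,-0.15,0,0,0],
    [-1,0,0,-0.1,0,0,0],
    [-1,0,0,0,0,0,0],
    [-1,0,0,0,0,0,0],
    [-1,0,0,0,0,0,0],
    [-1,0,0,0,0,0,0],
  ],
)

```text
time: 18.6
tcp_pos: [0.5648, 0.286, 0.0884]
orientation: [0.676, 0.737, 0.001, 0.0]
force: [-0.7, -0.1, -3.6]
opening: 0.036
finger_force: 40.0
```

```bash
python3 - <<'E'
from h import *
P=[]
for i in range(3):
    s=arm.sense(); P.append(s['tcp_pos']); im=arm.get_image('wrist')[:,:,::-1]
print(np.array(P),s['force'],s['moment'])
cv2.imwrite('pics/w6.png',im); np.savez('w6.npz',o=s['orientation'],p=s['tcp_pos'])
b=arm.get_image('side')[:,:,::-1]
cv2.imwrite('pics/v6.png',np.hstack([cv2.resize(im[60:360,200:460],(416,480),interpolation=cv2.INTER_CUBIC),cv2.resize(b[120:240,200:296],(384,480),interpolation=cv2.INTER_CUBIC)]))
E
```

```text
[[0.56476493 0.28602928 0.08843023]
 [0.56467973 0.28603122 0.08839808]
 [0.56460401 0.28602002 0.08834041]] [-0.03133128  0.76377449 -5.08399706] [-0.05036083  0.02866428  0.02214536]
```

View pics/v6.png

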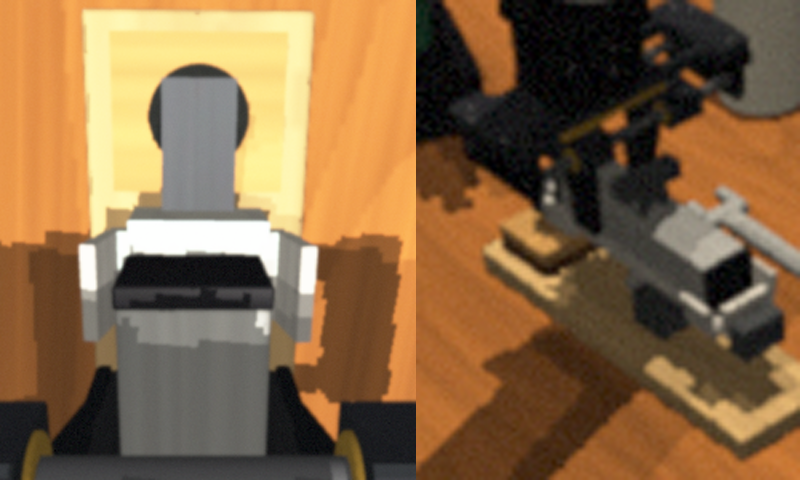

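In the wrist crop the bar's cap (123–268) sits between the lips (80–317) and short of the stop. The side crop shows its other end inside the far stop. I'll lower it the last few mm gently.

Request:
jog_arm(
  deltas=[
    [-1,0.03,0,-0.03,0,0,0],
    [-1,0,0,-0.03,0,0,0],
    [-1,0,0,-0.03,0,0,0],
    [-1,0,0,-0.02,0,0,0],
    [-1,0,0,0,0,0,0],
    [-1,0,0,0,0,0,0],
    [-1,0,0,0,0,0,0],
  ],
)

```text
time: 19.38
tcp_pos: [0.5655, 0.2859, 0.0838]
orientation: [0.676, 0.737, 0.0, 0.0]
force: [-0.5, 0.1, -0.1]
opening: 0.0358
finger_force: 40.0
```

The weight is on the tray, so I'll release and lift clear.

Request:
jog_arm(
  deltas=[
    [-1,0,0,-0.01,0,0,0],
    [-1,0,0,0,0,0,0],
    [0,0,0,0,0,0,0],
    [0.3,0,0,0,0,0,0],
    [0.5,0,0,0,0,0,0],
    [0.5,0,0,0,0,0,0],
    [0.5,0,0,0,0,0,0],
    [0.5,0,0,0,0,0,0],
    [0.5,0,0,0.2,0,0,0],
    [0.5,0,0,0.4,0,0,0],
    [0.5,0,0,0.7,0,0,0],
    [0.5,0,0,0.9,0,0,0],
    [0.5,0,0,0.9,0,0,0],
    [0.5,0,0,0.9,0,0,0],
    [0.5,0,0,0,0,0,0],
    [0.5,0,0,0,0,0,0],
  ],
)

```text
time: 20.72
tcp_pos: [0.567, 0.2863, 0.2467]
orientation: [0.676, 0.737, 0.003, 0.001]
force: [0.2, -0.2, 0.3]
opening: 0.0654
finger_force: 0.0
```

```bash
python3 - <<'E'
from h import *
s=arm.sense(); print(s['time'],s['tcp_pos'],s['force'])
im=arm.get_image('wrist')[:,:,::-1]; b=arm.get_image('side')[:,:,::-1]
cv2.imwrite('pics/v7.png',np.hstack([cv2.resize(im[30:430,150:496],(416,480),interpolation=cv2.INTER_CUBIC),cv2.resize(b[120:240,200:296],(384,480),interpolation=cv2.INTER_CUBIC)]))
E
```

```text
20.7167 [0.56704778 0.28631357 0.24671834] [ 0.24245016 -0.16155214  0.29623602]
```

View pics/v7.png

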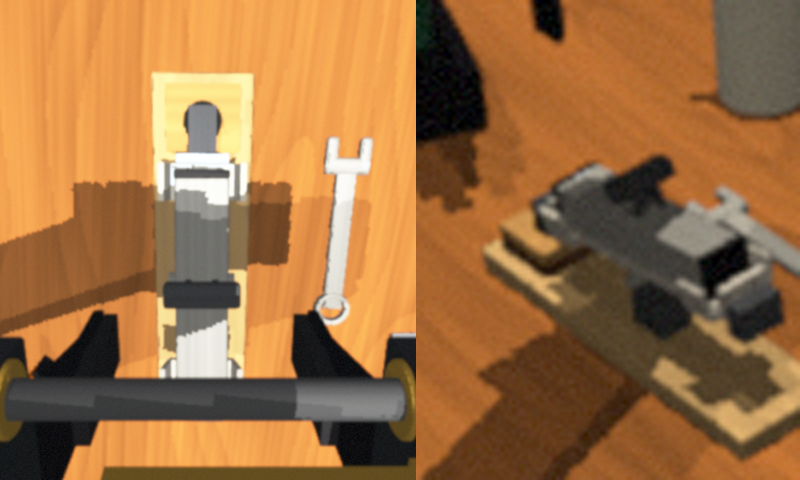

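The crops show the bar in the tray, handle up. The pad end has dropped onto the wood, near (545,215) against (540,185) before, and the far end has risen. The wrench is untouched, so I'll hand it in.

```bash
python3 -c "
from plant import arm
print(arm.sign_off())"
```

```text
the job is handed in; nothing more can be done
None
```

The bar is in the tray with its heavy end (the one that dropped, world +x/−y) towards the pad, the tray rocked with the pad down on the wood by my last look, and the job was handed in at about 21 s; I viewed 12 pictures, two over the limit of 10.

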